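# Lap a specimen and present it to the inspection window

### The arm

A 6-joint arm with a two-finger parallel gripper is mounted at the origin on the work surface. World frame = base frame: x ahead of the robot, y to its left, z up, the work surface at z = 0. Lengths are in m, angles in rad, forces in N, time in s.
With the tool pointing down it reaches from about 0.25 to 0.85 m from the base axis. Payload 12.5 kg.
Tool frame: the origin (TCP) lies on the centre line of the jaws, within the pads' length; the fingertips stand ctrl.nose_length ahead of it and the grasp point (between the pads) lies 11 mm behind it (ctrl.nose_length is the distance from the TCP to the fingertips, in m); z points along the fingers, y is the direction in which the jaws open and shut (so a half turn about z gives the same grasp; the last joint's range is limited). The gripper opens to 93 mm and grips with 3 to 60 N. Pads are 15 mm wide; open, the fingers measure 128 mm over their backs; the gripper's body (75 mm by 188 mm) begins 65 mm behind the grasp point.
Start: joints at [1.123, 0.351, 1.652, -0, 1.139, -0.085], TCP at [0.195, 0.514, 0.227] pointing down, gripper open.
Joint ranges: [-2.75, 2.75], [-0.79, 2.1], [0.01, 2.65], [-1.57, 4.71], [0.07, 3.14], [-2.87, 2.87]. Speed limits (rad/s): [2.22, 2.22, 2.79, 3.14, 3.14, 3.14].

### API

Orientations are given as a unit quaternion [w, x, y, z].
In Python, from workcell import ctrl, eyes, ticket gives the robot as it stands. The module is installed in compiled form; this text tells all that it offers.
- The arm moves only by the tool play_rows, never from a script. Its arguments are lists of equal length, an entry for each row: "translation": the shift along the tool's x, y, z in cm, a list of three; "twist": the turn about the tool's z in rad; "jaw": the opening in per cent of the stroke, from 0 (shut) to 100 (fully open). In form: {"translation": [[x, y, z], ...], "twist": [twist, ...], "jaw": [jaw, ...]}. A call has 1 to 12 rows; each row is the pose to reach, as a shift and turn from the pose measured when the call began, along the tool's axes at that moment; what a row does not reach only later rows make up. A row lasts 1/10 s, in which the tool goes at most 50 mm and 8.59 degrees, less where a joint would pass 70% of its speed; a pose out of reach is approached as far as the arm can. A call with a gripper value outside its range is refused whole. The fingers move at their own pace and stop on an object; the grip force is fixed at half the most. Time passes only in rows, so rows that repeat a pose let the fingers close. It gives the time, the measured TCP pose, the force and the opening at its end, in the units of the state.
- ctrl.state(): the state, without advancing time (a new reading comes with each control period).
- eyes.camera(name): name is "side" or "top"; returns the picture (384x512x3 uint8, red, green, blue); there is no depth.
- eyes.camera_params(name): a dict with "fovy" (degrees; the focal length in pixels is half the picture's height over the tangent of half this angle, whatever the lens; pixels are square), "cx", "cy" (the principal point, pixels), "rvec" (rotation vector, rad) and "tvec" (3), from world to camera coordinates, as OpenCV has them. Camera axes: x right, y down, z forward; pixel columns grow to the right and rows downward; lengths in m; the calibration is good to about 2 mm. A picture is of the moment at which its call begins. camera_params takes no time and is no camera call.
- ticket.close_job(): hands the job in, once; it reports no verdict.
The state is a dict: "clock": time; "qpos": joint angles; "qvel": joint speeds; "joint_efforts": joint torques, N m; "eef_pos": TCP position; "orientation": TCP orientation; "ft_force": force on the tool from outside, world axes, zero at the start; "moment": the same for the moment, N m; "opening": opening from 0.0 (shut) to 1.0 (fully open).
Only numpy, scipy, OpenCV 4.12 (cv2) and the standard library are available. Lean on these libraries where they do the work, as an engineer would, in place of code of your own. Each camera call takes 0.05 s, during which the arm holds its last target. There are 200 camera calls.

### The job

Pick up the specimen holder by its orange handle, press it flat on the sprung lapping platen until the platen is about halfway down its travel, and at that steady light pressure slide it slowly in one stroke from the green band to the yellow band, staying on the platen and never bottoming it out. Then lift it over the top of the splash guard without touching the guard, and bring it over the window of the white inspection unit, level, centred and with its long side along the window's long side. Finish still holding it there, motionless about 10 mm above the window, without ever touching the unit or disturbing the other things on the bench.

Things in the scene. Friction and masses are not known exactly. Their poses are not given: they have to be found in the camera images.
- holder: Specimen holder, 140 to 260 g, loose, upright on the bench at first: an aluminium foot 60 (its x) by 44 (its y) mm and 16 mm high, with an orange upright bar handle on top, 50 (x) by 18 (y) mm, from 16 to 64 mm height. Origin at the centre of the underside (the specimen face, flat), z up. Pinch the handle across its 18 mm; 40 to 50 mm above the underside is a good height, which keeps the fingertips clear of the foot.
- lap: Lapping station, fixed to the bench, grey, 250 (x) by 110 (y) by 28 mm high rim. Origin at the centre of its underside, z up, x along the stroke from the green band towards the yellow band. Inside stands the platen, a grey plate 220 (x) by 90 (y) mm whose top is 45 mm above the bench when not pressed.
- platen (a joint): How far the platen is pressed down on its springs, m: 0 when free, 0.012 at the bottom stop. It moves straight down without tilting. It begins to move at about 2 N and needs about 0.8 N more per mm (about 7 N at halfway, 6 mm).
- lap_start (a point): Middle of the green band, on the platen's top face, 70 mm from the platen's centre; bands are 20 mm wide across the platen. The stroke begins with the middle of the holder's foot over it. Axes as the lapping station; it goes down with the platen.
- lap_end (a point): Middle of the yellow band, on the platen's top face, 70 mm from the platen's centre on the other side. The stroke ends with the middle of the holder's foot over it.
- guard: Splash guard, fixed: a white upright panel with a blue top edge, 340 (its x) by 10 (y) mm and 110 mm high, between the lapping station and the inspection unit; two feet 30 by 50 mm. Origin at the centre of its underside on the bench, z up.
- scope: Inspection unit, fixed: white box with a blue base band, 150 (x) by 110 (y) by 66 mm high, with a black bezel 72 (x) by 56 (y) mm on top that rises to 70 mm and frames the glass window 60 (x) by 44 (y) mm with a blue lens disc at its middle. Origin at the centre of its underside, on the bench.
- window (a point): Centre of the window, on its top face, 70 mm above the bench (the highest point of the unit). x along the window's long side, y along its short side, z up.
- jar_white: Bystander, loose: white jar, 60 mm diameter, 85 mm high. Origin under its centre.
- bottle_amber: Bystander, loose: amber bottle, 56 mm diameter, 130 mm high. Origin under its centre.
- jar_blue: Bystander, loose: white jar with blue cap, 56 mm diameter, 70 mm high. Origin under its centre.
- dish: Bystander, loose: white dish, 80 mm diameter, 22 mm high. Origin under its centre.
- puck_a: Bystander, loose: black resin specimen puck, 32 mm diameter, 20 mm high. Origin under its centre.
- puck_b: Bystander, loose: black resin specimen puck, 32 mm diameter, 20 mm high. Origin under its centre.
- bin_small: Bystander, loose: blue open bin, 80 (x) by 100 (y) by 50 mm. Origin under its centre.
Things that resemble listed ones, but are neither listed nor needed, are in the scene too. What is shaped like the scope but pink is not meant.

How it is judged:
By the outcome, as a careful person would: the job done as asked, in the order asked, and still so for the second after the job is handed in, while the arm keeps its last pose, push and grip.
It also fails if it takes over 61 s, if anything falls off the work surface, if the arm or the gripper's body presses on something with over 40 N, if the wrist force passes 120 N, or if a joint passes its speed limit or range.

## Working session

There is one attempt and no reset: what is moved stays moved. The work goes in short steps, Python scripts to look and compute and a tool call to move; the robot and the scene stay as the last step left them, time stands still between calls to the robot, and variables do not carry over. Pictures are saved under pics/ and viewed, about 8 in all and at most 12, crops included, and the job is handed in when it is done.

Besides the shell and the picture viewer there is one more tool, called after "Emit:" by a JSON object that holds its "fn" and its "kwargs". play_rows: Moves the arm, as the interface text tells. Its arguments: {"type":"object","properties":{"translation":{"type":"array","items":{"type":"array","items":{"type":"number"}}},"twist":{"type":"array","items":{"type":"number"}},"jaw":{"type":"array","items":{"type":"number"}}},"required":["translation","twist","jaw"]}

```bash
mkdir -p pics
python3 - <<'E'
from workcell import ctrl, eyes
import cv2
s=ctrl.state()
print({k:(v if not hasattr(v,'round') else v) for k,v in s.items()}, ctrl.nose_length)
for n in("top","side"):
    im=eyes.camera(n); cv2.imwrite(f"pics/{n}0.png",im[:,:,::-1]); print(eyes.camera_params(n))
E
```

```text
{'clock': 0.0, 'qpos': array([ 1.12341693e+00,  3.51245518e-01,  1.65242028e+00, -4.92503785e-05,
        1.13906267e+00, -8.45792600e-02]), 'qvel': array([-0.00073885, -0.00065015,  0.00048518, -0.00020002, -0.00124034,
        0.0003449 ]), 'joint_efforts': array([-1.82545224e-03, -4.97319889e+01, -2.85250336e+01,  6.98109297e-02,
        2.57581263e-02, -1.05712061e-04]), 'eef_pos': array([0.19502682, 0.51391297, 0.22609778]), 'orientation': array([-1.27703663e-04,  1.80396671e-01,  9.83593777e-01, -5.53815583e-04]), 'ft_force': array([ 0.99338017, -0.12634425, -0.45863318]), 'moment': array([-0.02479668,  0.02269087, -0.01419488]), 'opening': 1.0031092973892513} 0.008
{'fovy': 57.40304070466067, 'cx': 258.48908298219595, 'cy': 192.57640397518463, 'rvec': array([ 2.14132511, -2.1568375 ,  0.12784293]), 'tvec': array([-0.00267555,  0.52334865,  1.02268801])}
{'fovy': 56.85249157781619, 'cx': 256.34251367415544, 'cy': 191.4756247239363, 'rvec': array([ 2.22550669, -0.29545251,  0.17418104]), 'tvec': array([-0.49847787,  0.14047564,  1.03194705])}
```

View pics/top0.png

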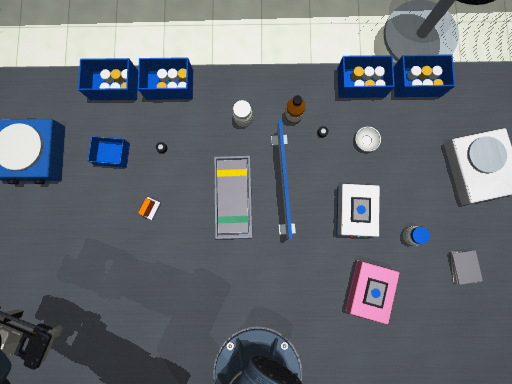

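View pics/side0.png

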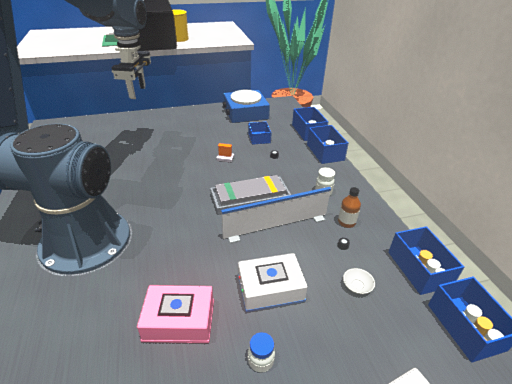

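The top view (robot at the bottom, +x up, +y left) shows the holder near (149,208), green band (233,219), yellow band (232,173), guard from (281,122) to (290,238), and the white scope window at (361,209). The pink decoy is at (375,293). The side view confirms this layout.

```bash
cat > h.py <<'E'
import numpy as np, cv2
from workcell import ctrl, eyes
def cam(n):
    p=eyes.camera_params(n); f=192/np.tan(np.radians(p['fovy'])/2)
    K=np.array([[f,0,p['cx']],[0,f,p['cy']],[0,0,1]]); R=cv2.Rodrigues(p['rvec'])[0]
    return K,R,p['tvec']
def cast(n,uv,z):
    K,R,t=cam(n); c=-R.T@t
    uv=np.atleast_2d(uv).astype(float)
    d=(R.T@np.linalg.inv(K)@np.c_[uv,np.ones(len(uv))].T).T
    return c+d*((z-c[2])/d[:,2])[:,None]
def blob(n,img,roi,f,z,name):
    x0,y0,x1,y1=roi
    hsv=cv2.cvtColor(img[y0:y1,x0:x1],cv2.COLOR_RGB2HSV).astype(int)
    m=f(*[hsv[:,:,i] for i in range(3)]).astype(np.uint8)
    _,l,st,_=cv2.connectedComponentsWithStats(m); k=1+np.argmax(st[1:,4]); 
    ys,xs=np.nonzero(l==k); P=cast(n,np.c_[xs+x0,ys+y0],z)[:,:2]
    (c,s,a)=cv2.minAreaRect((P*1000).astype(np.float32))
    print(name,n,'n',len(xs),'mean',P.mean(0).round(4),'rect c',np.round(c,1),'size',np.round(s,1),'ang',round(a,1),
     'px',xs.min()+x0,xs.max()+x0,ys.min()+y0,ys.max()+y0)
    return P
E
cat > m.py <<'E'
from h import *
T=cv2.imread('pics/top0.png')[:,:,::-1].copy(); S=cv2.imread('pics/side0.png')[:,:,::-1].copy()
org=lambda h,s,v:(h<20)&(s>150)&(v>80); 
grn=lambda h,s,v:(h>60)&(h<95)&(s>80); yel=lambda h,s,v:(h>20)&(h<35)&(s>150)
blu=lambda h,s,v:(h>98)&(h<125)&(s>150)&(v>90); blk=lambda h,s,v:v<60; wht=lambda h,s,v:(s<40)&(v>170)
blob('top',T,(135,190,170,225),org,.064,'handle'); blob('side',S,(210,135,240,170),org,.040,'handle')
blob('top',T,(135,190,170,225),wht,.016,'foot'); 
for n,I,r in(('top',T,(210,150,255,245)),('side',S,(205,170,295,212))):
    blob(n,I,r,grn,.045,'green'); blob(n,I,r,yel,.045,'yellow')
blob('top',T,(270,115,300,245),blu,.11,'guard'); blob('side',S,(215,180,335,212),blu,.11,'guard')
blob('top',T,(345,195,378,225),blk,.07,'bezel'); blob('top',T,(345,195,378,225),blu,.07,'disc'); blob('top',T,(330,178,385,242),wht,.066,'box')
blob('side',S,(250,258,295,290),blk,.07,'bezel'); blob('side',S,(250,258,295,290),blu,.07,'disc')
a=cv2.resize(T[185:230,125:185],None,fx=8,fy=8,interpolation=2); b=cv2.resize(S[132:172,200:250],None,fx=6,fy=6,interpolation=2)
o=np.zeros((360,780,3),np.uint8); o[:360,:480]=a; o[:240,480:780]=b; cv2.imwrite('pics/c1.png',o[:,:,::-1])
E
python3 m.py
```

```text
handle top n 172 mean [0.4791 0.323 ] rect c [478.6 322.6] size [29.4 49.2] ang 65.1 px 138 153 198 215
handle side n 125 mean [0.483  0.3259] rect c [481.8 329.3] size [80.2 50.9] ang 76.4 px 218 231 144 155
foot top n 103 mean [0.4793 0.3169] rect c [481.3 328.8] size [42.  58.3] ang 64.8 px 147 159 197 219
green top n 201 mean [0.4438 0.0718] rect c [443.8  72.3] size [88.9 17.7] ang 89.6 px 217 247 216 222
yellow top n 195 mean [0.5835 0.0741] rect c [583.5  74.2] size [19.3 87.9] ang 2.0 px 217 246 169 176
green side n 93 mean [0.4451 0.0676] rect c [445.5  68.2] size [17.8 88.8] ang 1.2 px 224 235 183 199
yellow side n 88 mean [0.5855 0.0711] rect c [585.6  71.9] size [17.6 91.5] ang 1.3 px 264 276 176 192
guard top n 407 mean [ 0.5513 -0.0814] rect c [555.  -81.2] size [337.5   9.6] ang 4.1 px 278 291 120 238
guard side n 249 mean [ 0.5464 -0.0853] rect c [557.3 -84.7] size [336.5  10.4] ang 4.0 px 222 329 187 211
bezel top n 102 mean [ 0.4646 -0.2991] rect c [ 466.9 -300.6] size [54.8 67.3] ang 87.7 px 351 370 198 221
disc top n 61 mean [ 0.4682 -0.3014] rect c [ 468.3 -301.4] size [23.  22.2] ang 24.4 px 357 365 205 213
box top n 1387 mean [ 0.4674 -0.2998] rect c [ 467.8 -300.6] size [107.8 147.7] ang 86.6 px 341 379 184 235Traceback (most recent call last):
  File "m.py", line 12, in <module>
    blob('side',S,(250,258,295,290),blk,.07,'bezel'); blob('side',S,(250,258,295,290),blu,.07,'disc')
    ~~~~^^^^^^^^^^^^^^^^^^^^^^^^^^^^^^^^^^^^^^^^^^^^
  File "h.py", line 16, in blob
    _,l,st,_=cv2.connectedComponentsWithStats(m); k=1+np.argmax(st[1:,4]);
                                                      ~~~~~~~~~^^^^^^^^^^
    return _wrapfunc(a, 'argmax', axis=axis, out=out, **kwds)
    return bound(*args, **kwds)
ValueError: attempt to get argmax of an empty sequence
```

```bash
sed -i "s/(250,258,295,290),blk/(250,258,295,290),(lambda h,s,v:v<95)/" m.py
sed -i "/^a=/i blob('side',S,(235,250,310,310),wht,.066,'box')" m.py
python3 m.py | tail -8
cat > go.py <<'E'
import sys; from h import *; from scipy.spatial.transform import Rotation as Ro
# target x y z(TCP), yaw of tool y (deg)
x,y,z,a=map(float,sys.argv[1:5]); s=ctrl.state(); w,i,j,k=s['orientation']
R=Ro.from_quat([i,j,k,w]).as_matrix(); d=R.T@(np.array([x,y,z])-s['eef_pos'])
cur=np.degrees(np.arctan2(R[1,1],R[0,1])); t=(cur-a+90)%180-90
print('t',round(s['clock'],2),'pos',s['eef_pos'].round(4),'yaw',cur.round(2),'tilt',np.degrees(np.arccos(-R[2,2])).round(2),'R',R.round(3).tolist(),
'\nshift cm',(d*100).round(2),'twist',np.radians(t).round(3),'F',s['ft_force'].round(2),'M',s['moment'].round(3),'open',round(s['opening'],3))
E
python3 go.py .4815 .328 .10 65
```

```text
guard top n 407 mean [ 0.5513 -0.0814] rect c [555.  -81.2] size [337.5   9.6] ang 4.1 px 278 291 120 238
guard side n 249 mean [ 0.5464 -0.0853] rect c [557.3 -84.7] size [336.5  10.4] ang 4.0 px 222 329 187 211
bezel top n 102 mean [ 0.4646 -0.2991] rect c [ 466.9 -300.6] size [54.8 67.3] ang 87.7 px 351 370 198 221
disc top n 61 mean [ 0.4682 -0.3014] rect c [ 468.3 -301.4] size [23.  22.2] ang 24.4 px 357 365 205 213
box top n 1387 mean [ 0.4674 -0.2998] rect c [ 467.8 -300.6] size [107.8 147.7] ang 86.6 px 341 379 184 235
bezel side n 47 mean [ 0.4621 -0.3274] rect c [ 465.3 -328.1] size [17.5 67.5] ang 72.7 px 259 287 277 283
disc side n 52 mean [ 0.469  -0.3028] rect c [ 468.4 -302.7] size [18.4 19.8] ang 75.3 px 267 275 269 275
box side n 1731 mean [ 0.4662 -0.3091] rect c [ 467. -305.] size [113.4 152.3] ang 86.7 px 238 307 253 297
t 0.1 pos [0.195  0.5139 0.2262] yaw 69.21 tilt 0.06 R [[-0.935, 0.355, -0.0], [0.355, 0.935, -0.001], [0.0, -0.001, -1.0]] 
shift cm [-33.38  -7.2   12.62] twist 0.074 F [0.62 0.12 0.4 ] M [-0.03   0.009 -0.   ] open 0.999
```

View pics/c1.png

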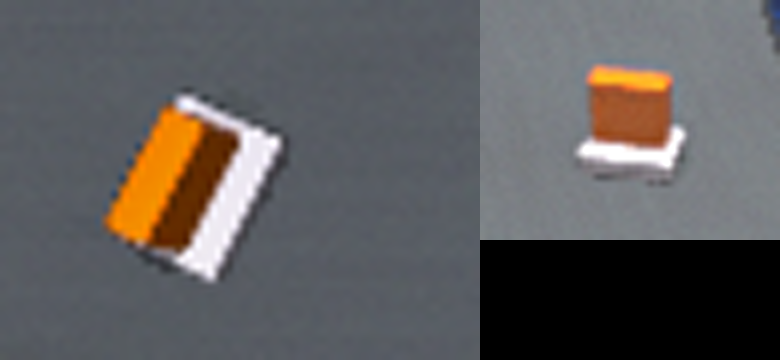

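The crop shows the handle's bright top at left, its shaded side, and the white foot to the right. I'll get the centre from the bright handle top alone, and start moving to above it.

Run:
```python
from h import *
T=cv2.imread('pics/top0.png')[:,:,::-1].copy(); S=cv2.imread('pics/side0.png')[:,:,::-1].copy()
blob('top',T,(135,190,170,225),lambda h,s,v:(h<25)&(s>150)&(v>165),.064,'htop')
blob('side',S,(210,135,240,170),lambda h,s,v:(h<25)&(s>150)&(v>190),.064,'htop')
```

```text
htop top n 96 mean [0.4811 0.3287] rect c [481.4 328.7] size [16.  49.2] ang 65.0 px 138 149 198 214
htop side n 35 mean [0.4823 0.3229] rect c [482.5 322.6] size [19. 48.] ang 64.3 px 218 231 143 146
```

Emit:
{"fn": "play_rows", "kwargs": {"translation": [[-4, -1, 0], [-8, -2, 0], [-12, -3, 1], [-16, -4, 3], [-20, -5, 5], [-24, -6, 7], [-28, -6.5, 9], [-31, -7, 11], [-33.4, -7.2, 12.6], [-33.4, -7.2, 12.6], [-33.4, -7.2, 12.6], [-33.4, -7.2, 12.6]], "twist": [0.02, 0.04, 0.074, 0.074, 0.074, 0.074, 0.074, 0.074, 0.074, 0.074, 0.074, 0.074], "jaw": [100, 100, 100, 100, 100, 100, 100, 100, 100, 100, 100, 100]}}

```text
clock: 1.3
eef_pos: [0.4811, 0.3286, 0.1008]
orientation: [-0.0, 0.216, 0.976, -0.0]
ft_force: [-0.2, 0.5, 0.5]
opening: 1.001
```

Emit:
{"fn": "play_rows", "kwargs": {"translation": [[0, 0, 2], [0, 0, 4], [0, 0, 5.5], [0, 0, 6.5], [0, 0, 6.5], [0, 0, 6.5], [0, 0, 6.5]], "twist": [0, 0, 0, 0, 0, 0, 0], "jaw": [100, 100, 100, 100, 100, 100, 100]}}

```text
clock: 2.0
eef_pos: [0.4815, 0.3288, 0.0366]
orientation: [0.0, 0.216, 0.976, 0.0]
ft_force: [0.1, 0.7, 0.4]
opening: 0.999
```

```bash
python3 go.py .4815 .3275 .0355 65
```

```text
t 2.0 pos [0.4815 0.3288 0.0366] yaw 65.01 tilt 0.06 R [[-0.906, 0.422, 0.001], [0.422, 0.906, 0.0], [-0.001, 0.0, -1.0]] 
shift cm [-0.05 -0.12  0.11] twist 0.0 F [0.13 0.68 0.44] M [-0.008 -0.027  0.019] open 0.999
```

Emit:
{"fn": "play_rows", "kwargs": {"translation": [[0, -0.1, 0.1], [0, -0.1, 0.1], [0, -0.1, 0.1], [0, -0.1, 0.1], [0, -0.1, 0.1], [0, -0.1, 0.1], [0, -0.1, 0.1], [0, -0.1, 0.1], [0, -0.1, 0.1], [0, -0.1, 0.1], [0, -0.1, 0.1], [0, -0.1, 0.1]], "twist": [0, 0, 0, 0, 0, 0, 0, 0, 0, 0, 0, 0], "jaw": [100, 60, 30, 10, 5, 5, 5, 5, 5, 5, 5, 5]}}

```text
clock: 3.2
eef_pos: [0.4811, 0.3279, 0.0356]
orientation: [0.0, 0.216, 0.976, 0.0]
ft_force: [0.2, 0.2, -0.4]
opening: 0.193
```

```bash
python3 go.py .4815 .3275 .12 65
python3 - <<'E'
from h import *
for n,f in(("top",0),("side",1)):
    I=eyes.camera(n); cv2.imwrite(f"pics/{n}1.png",I[:,:,::-1])
a=cv2.imread('pics/top1.png')[175:235,110:190]; b=cv2.imread('pics/side1.png')[110:170,190:260]
o=np.zeros((360,800,3),np.uint8); o[:300,:400]=cv2.resize(a,(400,300)); o[:300,400:750]=cv2.resize(b,(350,300)); cv2.imwrite('pics/c2.png',o)
E
```

```text
t 3.2 pos [0.4811 0.3279 0.0356] yaw 65.02 tilt 0.06 R [[-0.906, 0.422, 0.001], [0.422, 0.906, 0.0], [-0.001, 0.0, -1.0]] 
shift cm [-0.06 -0.02 -8.44] twist 0.0 F [ 0.25  0.17 -0.42] M [ 0.014 -0.021 -0.004] open 0.193
```

View pics/c2.png

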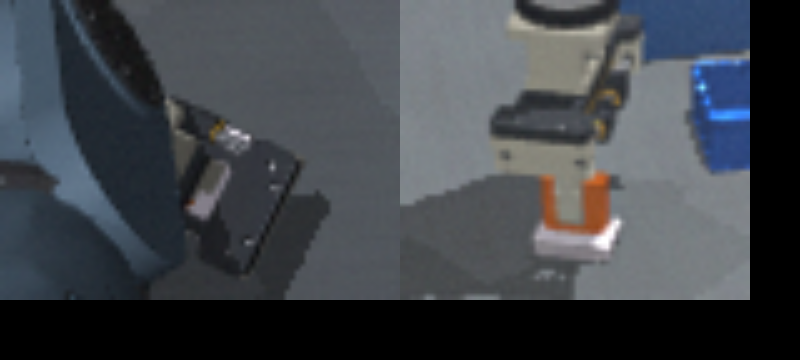

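The grip is good: the opening of 0.193 equals 18 mm, and both views show the finger on the handle with the holder upright. Lifting now.

Emit:
{"fn": "play_rows", "kwargs": {"translation": [[0, 0, -0.5], [0, 0, -1.5], [0, 0, -3], [0, 0, -5], [0, 0, -7], [0, 0, -8.5], [0, 0, -8.5], [0, 0, -8.5], [0, 0, -8.5]], "twist": [0, 0, 0, 0, 0, 0, 0, 0, 0], "jaw": [5, 5, 5, 5, 5, 5, 5, 5, 5]}}

```text
clock: 4.2
eef_pos: [0.4806, 0.3277, 0.1198]
orientation: [-0.0, 0.216, 0.976, -0.0]
ft_force: [0.4, 0.2, -2.8]
opening: 0.19
```

```bash
python3 go.py .4445 .0705 .12 91.2
```

```text
t 4.2 pos [0.4806 0.3277 0.1198] yaw 65.01 tilt 0.04 R [[-0.906, 0.422, -0.0], [0.422, 0.906, -0.001], [-0.0, -0.001, -1.0]] 
shift cm [-7.590e+00 -2.483e+01 -1.000e-02] twist -0.457 F [ 0.44  0.24 -2.79] M [-0.042 -0.     0.023] open 0.19
```

Emit:
{"fn": "play_rows", "kwargs": {"translation": [[-0.8, -2.5, 0], [-1.6, -5.5, 0], [-2.4, -8.5, 0], [-3.2, -11.5, 0], [-4.2, -14.5, 0], [-5.2, -17.5, 0], [-6.2, -20.5, 0], [-7, -23, 0], [-7.6, -24.8, 0], [-7.6, -24.8, 0], [-7.6, -24.8, 0], [-7.6, -24.8, 0]], "twist": [-0.05, -0.1, -0.16, -0.22, -0.28, -0.34, -0.4, -0.457, -0.457, -0.457, -0.457, -0.457], "jaw": [5, 5, 5, 5, 5, 5, 5, 5, 5, 5, 5, 5]}}

```text
clock: 5.4
eef_pos: [0.4447, 0.0714, 0.1197]
orientation: [-0.0, -0.011, 1.0, -0.0]
ft_force: [0.3, -0.3, -2.0]
opening: 0.196
```

```bash
python3 go.py .4445 .0705 .09 91.2
python3 - <<'E'
from h import *
a=eyes.camera('side')[140:230,185:305]; b=eyes.camera('top')[140:260,190:310]
o=np.zeros((400,800,3),np.uint8); o[:300,:400]=cv2.resize(a,(400,300)); o[:,400:]=cv2.resize(b,(400,400)); cv2.imwrite('pics/c3.png',o[:,:,::-1])
E
```

```text
t 5.4 pos [0.4447 0.0714 0.1197] yaw 91.22 tilt 0.06 R [[-1.0, -0.021, -0.001], [-0.021, 1.0, -0.001], [0.001, -0.001, -1.0]] 
shift cm [ 0.02 -0.09  2.97] twist 0.0 F [ 0.3  -0.32 -1.96] M [ 0.032 -0.028  0.026] open 0.196
```

View pics/c3.png

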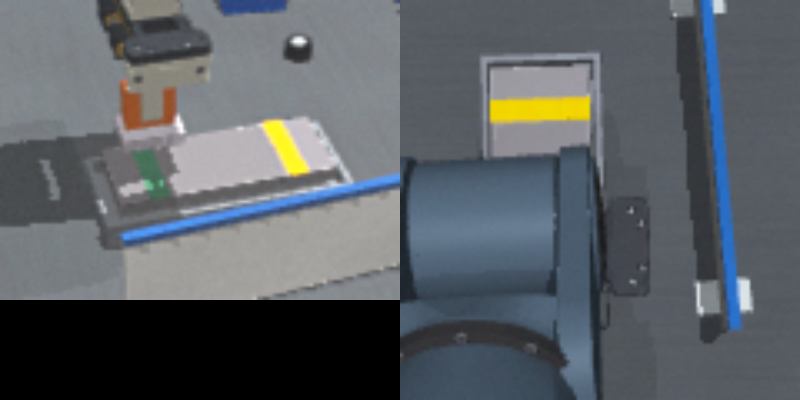

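Emit:
{"fn": "play_rows", "kwargs": {"translation": [[0, -0.1, 1], [0, -0.1, 2], [0, -0.1, 3], [0, -0.1, 3.4], [0, -0.1, 3.6], [0, -0.1, 3.6], [0, -0.1, 3.6], [0, -0.1, 3.6]], "twist": [0, 0, 0, 0, 0, 0, 0, 0], "jaw": [5, 5, 5, 5, 5, 5, 5, 5]}}

```text
clock: 6.3
eef_pos: [0.4449, 0.0704, 0.0841]
orientation: [0.0, -0.011, 1.0, -0.0]
ft_force: [-0.4, -0.9, -1.9]
opening: 0.197
```

```bash
python3 - <<'E'
from h import *
f=[]
for _ in range(6):
    eyes.camera('side'); f.append(ctrl.state()['ft_force'][2])
print(np.round(f,2))
E
python3 go.py .4445 .0705 .0776 91.2
```

```text
[-1.91 -1.98 -1.52 -1.72 -1.82 -2.39]
t 6.6 pos [0.4447 0.0704 0.0838] yaw 91.25 tilt 0.05 R [[-1.0, -0.022, -0.0], [-0.022, 1.0, -0.001], [0.0, -0.001, -1.0]] 
shift cm [0.02 0.01 0.62] twist 0.001 F [ 0.14  0.69 -2.39] M [-0.048 -0.022 -0.008] open 0.193
```

Emit:
{"fn": "play_rows", "kwargs": {"translation": [[0, 0, 0.2], [0, 0, 0.4], [0, 0, 0.6], [0, 0, 0.6], [0, 0, 0.6]], "twist": [0, 0, 0, 0, 0], "jaw": [5, 5, 5, 5, 5]}}

```text
clock: 7.1
eef_pos: [0.4448, 0.0704, 0.0779]
orientation: [-0.0, -0.011, 1.0, -0.0]
ft_force: [-1.6, -0.6, 2.2]
opening: 0.193
```

```bash
python3 - <<'E'
from h import *
f=[]
for _ in range(4):
    eyes.camera('side'); f.append(ctrl.state()['ft_force'][2])
print(np.round(f,2))
E
python3 go.py .4445 .0705 .0746 91.2
```

```text
[2.15 2.06 2.21 2.06]
t 7.3 pos [0.4448 0.0704 0.078 ] yaw 91.25 tilt 0.04 R [[-1.0, -0.022, -0.0], [-0.022, 1.0, -0.001], [0.0, -0.001, -1.0]] 
shift cm [0.03 0.01 0.34] twist 0.001 F [-0.14  0.51  2.06] M [0.016 0.088 0.038] open 0.195
```

Emit:
{"fn": "play_rows", "kwargs": {"translation": [[0, 0, 0.15], [0, 0, 0.3], [0, 0, 0.35], [0, 0, 0.35], [0, 0, 0.35]], "twist": [0, 0, 0, 0, 0], "jaw": [5, 5, 5, 5, 5]}}

```text
clock: 7.8
eef_pos: [0.4448, 0.0704, 0.0745]
orientation: [-0.0, -0.011, 1.0, -0.0]
ft_force: [-2.4, -0.1, 5.1]
opening: 0.19
```

```bash
python3 - <<'E'
from h import *
f=[]
for _ in range(4):
    eyes.camera('side'); f.append(ctrl.state()['ft_force'][2])
print(np.round(f,2))
E
python3 go.py .5845 .0733 .0746 91.2
```

```text
[5.26 5.25 4.82 4.42]
t 8.0 pos [0.4448 0.0704 0.0745] yaw 91.25 tilt 0.04 R [[-1.0, -0.022, -0.0], [-0.022, 1.0, -0.001], [0.0, -0.001, -1.0]] 
shift cm [-1.397e+01 -2.000e-02 -1.000e-02] twist 0.001 F [-1.92 -0.44  4.42] M [0.032 0.24  0.009] open 0.188
```

Emit:
{"fn": "play_rows", "kwargs": {"translation": [[-0.25, 0, 0], [-0.5, 0, 0], [-0.75, 0, 0], [-1, 0, 0], [-1.25, 0, 0], [-1.5, 0, 0], [-1.75, 0, 0], [-2, 0, 0], [-2.25, 0, 0], [-2.5, 0, 0], [-2.75, 0, 0], [-3, 0, 0]], "twist": [0, 0, 0, 0, 0, 0, 0, 0, 0, 0, 0, 0], "jaw": [5, 5, 5, 5, 5, 5, 5, 5, 5, 5, 5, 5]}}

```text
clock: 9.2
eef_pos: [0.475, 0.0711, 0.0745]
orientation: [-0.0, -0.011, 1.0, -0.0]
ft_force: [-3.3, -0.3, 4.7]
opening: 0.194
```

```bash
python3 go.py .5845 .0733 .0746 91.2
```

```text
t 9.2 pos [0.475  0.0711 0.0745] yaw 91.25 tilt 0.04 R [[-1.0, -0.022, -0.0], [-0.022, 1.0, -0.001], [0.0, -0.001, -1.0]] 
shift cm [-1.095e+01 -2.000e-02 -1.000e-02] twist 0.001 F [-3.31 -0.31  4.74] M [0.094 0.571 0.025] open 0.194
```

Emit:
{"fn": "play_rows", "kwargs": {"translation": [[-0.25, 0, 0], [-0.5, 0, 0], [-0.75, 0, 0], [-1, 0, 0], [-1.25, 0, 0], [-1.5, 0, 0], [-1.75, 0, 0], [-2, 0, 0], [-2.25, 0, 0], [-2.5, 0, 0], [-2.75, 0, 0], [-3, 0, 0]], "twist": [0, 0, 0, 0, 0, 0, 0, 0, 0, 0, 0, 0], "jaw": [5, 5, 5, 5, 5, 5, 5, 5, 5, 5, 5, 5]}}

```text
clock: 10.4
eef_pos: [0.5052, 0.0717, 0.0745]
orientation: [-0.0, -0.011, 1.0, -0.0]
ft_force: [-3.5, -0.2, 5.1]
opening: 0.195
```

Emit:
{"fn": "play_rows", "kwargs": {"translation": [[-0.25, 0, 0], [-0.5, 0, 0], [-0.75, 0, 0], [-1, 0, 0], [-1.25, 0, 0], [-1.5, 0, 0], [-1.75, 0, 0], [-2, 0, 0], [-2.25, 0, 0], [-2.5, 0, 0], [-2.75, 0, 0], [-3, 0, 0]], "twist": [0, 0, 0, 0, 0, 0, 0, 0, 0, 0, 0, 0], "jaw": [5, 5, 5, 5, 5, 5, 5, 5, 5, 5, 5, 5]}}

```text
clock: 11.6
eef_pos: [0.5354, 0.0724, 0.0745]
orientation: [-0.0, -0.011, 1.0, -0.0]
ft_force: [-3.5, 0.1, 5.3]
opening: 0.192
```

```bash
python3 go.py .5845 .0733 .0746 91.2
```

```text
t 11.6 pos [0.5354 0.0724 0.0745] yaw 91.25 tilt 0.04 R [[-1.0, -0.022, -0.0], [-0.022, 1.0, -0.001], [0.0, -0.001, -1.0]] 
shift cm [-4.91 -0.02 -0.01] twist 0.001 F [-3.48  0.09  5.3 ] M [0.055 0.653 0.035] open 0.192
```

Emit:
{"fn": "play_rows", "kwargs": {"translation": [[-0.25, 0, 0], [-0.5, 0, 0], [-0.75, 0, 0], [-1, 0, 0], [-1.25, 0, 0], [-1.5, 0, 0], [-1.75, 0, 0], [-2, 0, 0], [-2.25, 0, 0], [-2.5, 0, 0], [-2.75, 0, 0], [-3, 0, 0]], "twist": [0, 0, 0, 0, 0, 0, 0, 0, 0, 0, 0, 0], "jaw": [5, 5, 5, 5, 5, 5, 5, 5, 5, 5, 5, 5]}}

```text
clock: 12.8
eef_pos: [0.5656, 0.0731, 0.0745]
orientation: [-0.0, -0.011, 1.0, -0.0]
ft_force: [-3.7, 0.2, 4.9]
opening: 0.191
```

Emit:
{"fn": "play_rows", "kwargs": {"translation": [[-0.25, 0, 0], [-0.5, 0, 0], [-0.75, 0, 0], [-1, 0, 0], [-1.25, 0, 0], [-1.5, 0, 0], [-1.75, 0, 0], [-1.9, 0, 0], [-1.9, 0, 0], [-1.9, 0, 0]], "twist": [0, 0, 0, 0, 0, 0, 0, 0, 0, 0], "jaw": [5, 5, 5, 5, 5, 5, 5, 5, 5, 5]}}

```text
clock: 13.8
eef_pos: [0.585, 0.0735, 0.0746]
orientation: [0.0, -0.011, 1.0, -0.0]
ft_force: [-2.0, -0.2, 4.6]
opening: 0.196
```

```bash
python3 - <<'E'
from h import *
a=eyes.camera('side')[120:210,215:335]; b=eyes.camera('top')[140:260,190:310]
o=np.zeros((600,800,3),np.uint8); o[:,:]=cv2.resize(a,(800,600),interpolation=2); cv2.imwrite('pics/c4.png',o[:,:,::-1])
E
python3 go.py .5845 .0733 .20 91.2
```

```text
t 13.9 pos [0.5849 0.0735 0.0747] yaw 91.25 tilt 0.06 R [[-1.0, -0.022, 0.001], [-0.022, 1.0, -0.001], [-0.001, -0.001, -1.0]] 
shift cm [  0.04  -0.03 -12.53] twist 0.001 F [-0.99 -0.57  4.32] M [0.051 0.104 0.035] open 0.19
```

View pics/c4.png

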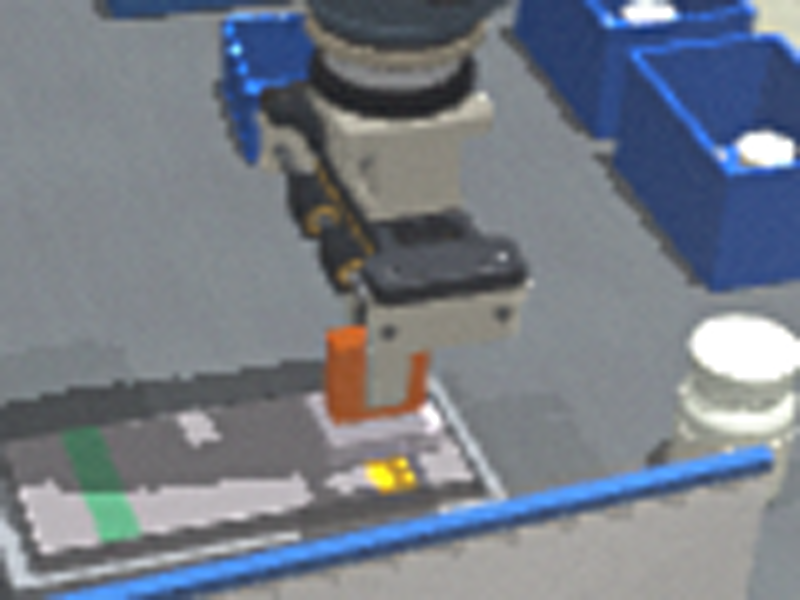

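Emit:
{"fn": "play_rows", "kwargs": {"translation": [[0, 0, -0.3], [0, 0, -1], [0, 0, -2], [0, 0, -4], [0, 0, -6], [0, 0, -8], [0, 0, -10], [0, 0, -12], [0, 0, -12.5], [0, 0, -12.5], [0, 0, -12.5]], "twist": [0, 0, 0, 0, 0, 0, 0, 0, 0, 0, 0], "jaw": [5, 5, 5, 5, 5, 5, 5, 5, 5, 5, 5]}}

```text
clock: 15.0
eef_pos: [0.5844, 0.0735, 0.1987]
orientation: [-0.0, -0.011, 1.0, -0.0]
ft_force: [-0.7, -0.0, -1.5]
opening: 0.195
```

```bash
cat > chk.py <<'E'
import sys; from h import *; from scipy.spatial.transform import Rotation as Ro
# compare seen handle extents with the expected (holder centred on TCP, underside 35.6 mm below)
s=ctrl.state(); w,i,j,k=s['orientation']; R=Ro.from_quat([i,j,k,w]).as_matrix(); p=s['eef_pos']
I=eyes.camera('side'); K,Rc,t=cam('side')
def proj(a): 
    X=p+(R@np.array(a).T).T; q=(K@(Rc@X.T+t[:,None])).T; return q[:,:2]/q[:,2:]
H=proj([(x,y,z) for x in(-.025,.025) for y in(-.009,.009) for z in(-.0284,.0196)])
F=proj([(x,y,z) for x in(-.03,.03) for y in(-.022,.022) for z in(.0196,.0356)])
x0,y0=np.floor(H.min(0)-12).astype(int); x1,y1=np.ceil(F.max(0)+12).astype(int)
hsv=cv2.cvtColor(I[y0:y1,x0:x1],cv2.COLOR_RGB2HSV).astype(int); m=(hsv[...,0]<22)&(hsv[...,1]>140)&(hsv[...,2]>70)
ys,xs=np.nonzero(m); print('orange seen x',xs.min()+x0,xs.max()+x0,'y',ys.min()+y0,ys.max()+y0,'expected',H.min(0).round(1),H.max(0).round(1),'foot exp',F.min(0).round(1),F.max(0).round(1), 'cam',(-Rc.T@t).round(2))
c=I[y0-15:y1+15,x0-20:x1+20]; f=min(700/c.shape[1],590/c.shape[0]); cv2.imwrite(sys.argv[1],cv2.resize(c,None,fx=f,fy=f,interpolation=2)[:,:,::-1]); print('crop origin',x0-20,y0-15,'scale',f)
E
python3 chk.py pics/c5.png; python3 go.py .53 -.08 .20 88
```

```text
orange seen x 265 281 y 135 150 expected [263.2 133.1] [281.2 151.6] foot exp [260.2 144.3] [283.1 158.4] cam [ 0.27 -0.83  0.76]
crop origin 231 106 scale 7.375
t 15.05 pos [0.5843 0.0735 0.1985] yaw 91.25 tilt 0.07 R [[-1.0, -0.022, -0.001], [-0.022, 1.0, -0.001], [0.001, -0.001, -1.0]] 
shift cm [  5.77 -15.23  -0.13] twist 0.057 F [-1.01 -1.02 -1.93] M [0.03  0.034 0.04 ] open 0.191
```

View pics/c5.png

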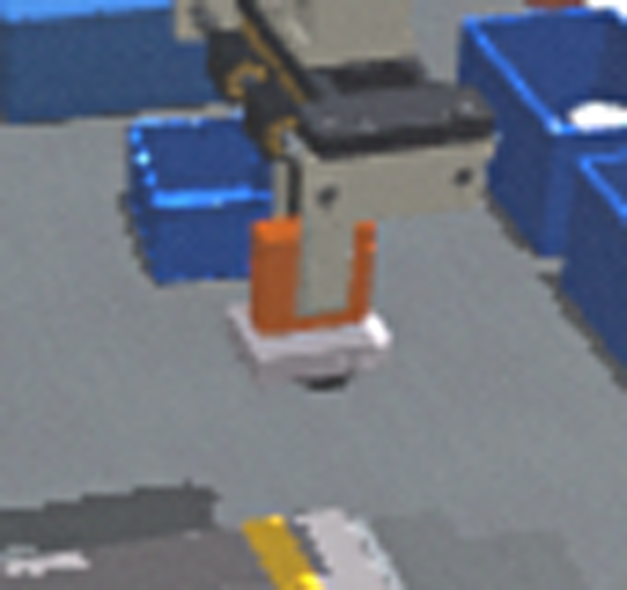

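```bash
python3 go.py .468 -.302 .20 86.7
```

```text
t 15.05 pos [0.5843 0.0735 0.1985] yaw 91.25 tilt 0.07 R [[-1.0, -0.022, -0.001], [-0.022, 1.0, -0.001], [0.001, -0.001, -1.0]] 
shift cm [ 12.45 -37.29  -0.11] twist 0.079 F [-1.01 -1.02 -1.93] M [0.03  0.034 0.04 ] open 0.191
```

Emit:
{"fn": "play_rows", "kwargs": {"translation": [[0.3, -1, -0.2], [1, -3, -0.2], [2, -6, -0.2], [3, -9, -0.2], [4, -12, -0.2], [5, -15, -0.2], [6, -18, -0.2], [7, -21, -0.2], [8, -24, -0.2], [9, -27, -0.2], [10, -30, -0.2], [11, -33, -0.2]], "twist": [0, 0.01, 0.02, 0.03, 0.04, 0.05, 0.06, 0.07, 0.079, 0.079, 0.079, 0.079], "jaw": [5, 5, 5, 5, 5, 5, 5, 5, 5, 5, 5, 5]}}

```text
clock: 16.25
eef_pos: [0.4803, -0.2603, 0.2004]
orientation: [-0.001, 0.029, 1.0, -0.0]
ft_force: [1.2, 0.2, -1.9]
opening: 0.189
```

```bash
python3 go.py .468 -.302 .16 86.7
```

```text
t 16.25 pos [ 0.4803 -0.2603  0.2004] yaw 86.71 tilt 0.1 R [[-0.998, 0.057, -0.002], [0.057, 0.998, -0.0], [0.002, -0.0, -1.0]] 
shift cm [ 0.98 -4.23  4.04] twist 0.0 F [ 1.21  0.23 -1.93] M [ 0.039  0.034 -0.003] open 0.189
```

Emit:
{"fn": "play_rows", "kwargs": {"translation": [[0.5, -2, 0], [1, -3.5, 0], [1, -4.2, 0], [1, -4.2, 1], [1, -4.2, 2.5], [1, -4.2, 4], [1, -4.2, 4], [1, -4.2, 4], [1, -4.2, 4]], "twist": [0, 0, 0, 0, 0, 0, 0, 0, 0], "jaw": [5, 5, 5, 5, 5, 5, 5, 5, 5]}}

```text
clock: 17.15
eef_pos: [0.4683, -0.3015, 0.161]
orientation: [-0.001, 0.028, 1.0, -0.0]
ft_force: [0.5, 0.4, -2.3]
opening: 0.196
```

```bash
python3 chk.py pics/c6.png; python3 go.py .468 -.302 .1156 86.7
```

```text
orange seen x 263 282 y 237 254 expected [261.  232.9] [285.3 256.3] foot exp [257.5 243.1] [287.4 265.6] cam [ 0.27 -0.83  0.76]
crop origin 228 205 scale 6.704545454545454
t 17.2 pos [ 0.4683 -0.3016  0.1611] yaw 86.74 tilt 0.08 R [[-0.998, 0.057, -0.001], [0.057, 0.998, -0.001], [0.001, -0.001, -1.0]] 
shift cm [ 0.02 -0.04  4.55] twist 0.001 F [-0.96  0.3  -2.  ] M [-0.008  0.032  0.009] open 0.193
```

View pics/c6.png

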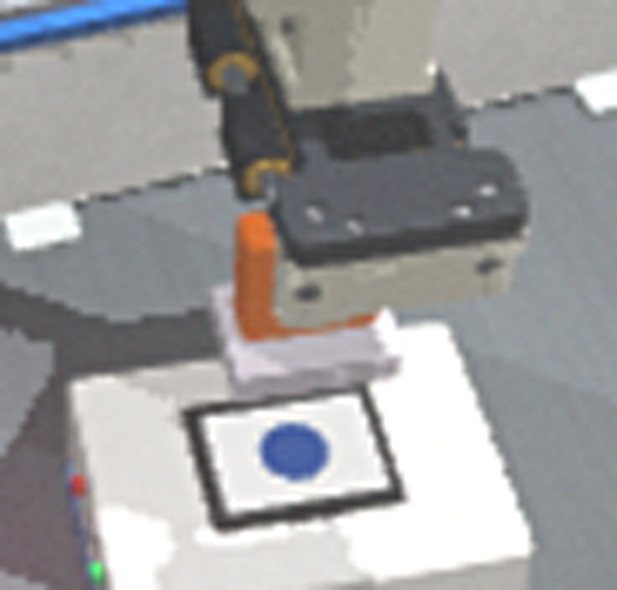

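Run:
```python
from h import *
f=6.704545; u=lambda q:(np.array(q,float)+.5)/f-.5+[228,205]
b=cast('side',u([(185,407),(372,383),(405,495),(218,528)]),.07)[:,:2]
print('bezel c',b.mean(0),'edges deg',[np.degrees(np.arctan2(*(d[::-1]))).round(1) for d in(b[1]-b[0],b[2]-b[3])],np.linalg.norm(b[1]-b[0]),np.linalg.norm(b[2]-b[1]))
e=cast('side',u([(237,393),(397,370)]),.1255)[:,:2]; print('foot front bottom',e, e.mean(0),np.linalg.norm(e[1]-e[0]))
a=np.radians(-3.3); print('expected', (np.array([.4683,-.3016])+np.array([[-.03*np.cos(a)+.022*np.sin(a),-.03*np.sin(a)-.022*np.cos(a)],[.03*np.cos(a)+.022*np.sin(a),.03*np.sin(a)-.022*np.cos(a)]])))
e=cast('side',u([(232,362),(395,340)]),.1415)[:,:2]; print('foot front top',e,e.mean(0))
```

```text
bezel c [ 0.46975218 -0.30299724] edges deg [np.float64(-5.4), np.float64(-2.7)] 0.07140923225993927 0.052398323669576696
foot front bottom [[ 0.44178424 -0.31579466]
 [ 0.49857578 -0.32003419]] [ 0.47018001 -0.31791443] 0.05694956352879005
expected [[ 0.43708334 -0.3218366 ]
 [ 0.49698385 -0.32529044]]
foot front top [[ 0.43960242 -0.31525985]
 [ 0.49658175 -0.31997459]] [ 0.46809209 -0.31761722]
```

Emit:
{"fn": "play_rows", "kwargs": {"translation": [[0, 0, 1], [0, 0, 2], [0, 0, 2.8], [0, 0, 3.3], [0, 0, 3.5], [0, 0, 3.5], [0, 0, 3.5], [0, 0, 3.5]], "twist": [0, 0, 0, 0, 0, 0, 0, 0], "jaw": [5, 5, 5, 5, 5, 5, 5, 5]}}

```text
clock: 18.0
eef_pos: [0.4684, -0.3017, 0.1264]
orientation: [-0.0, 0.029, 1.0, -0.001]
ft_force: [0.4, -0.7, -2.3]
opening: 0.192
```

```bash
python3 chk.py pics/c7.png; python3 go.py .468 -.302 .1156 86.7
```

```text
orange seen x 263 267 y 241 264 expected [260.6 243.5] [284.2 266.3] foot exp [257.2 253. ] [286.4 275.3] cam [ 0.27 -0.83  0.76]
crop origin 228 216 scale 6.781609195402299
t 18.05 pos [ 0.4684 -0.3017  0.1264] yaw 86.73 tilt 0.08 R [[-0.998, 0.057, -0.0], [0.057, 0.998, -0.001], [0.0, -0.001, -1.0]] 
shift cm [ 0.04 -0.03  1.08] twist 0.001 F [ 0.42 -0.33 -3.03] M [ 0.054 -0.056 -0.012] open 0.193
```

View pics/c7.png

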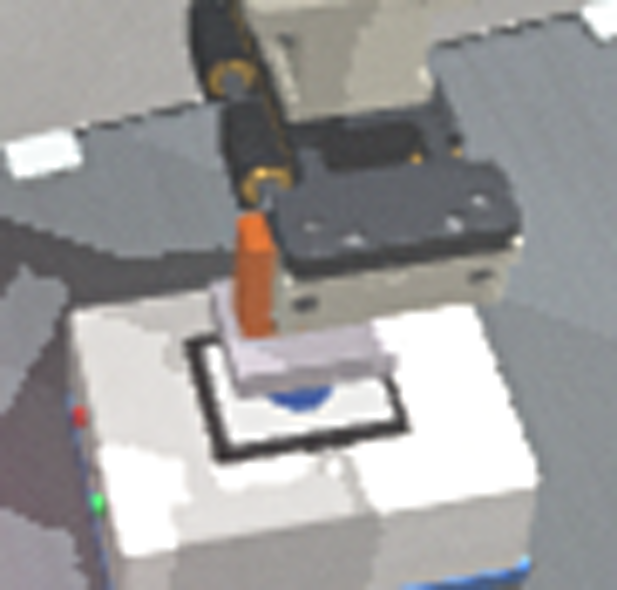

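Run:
```python
from h import *
f=6.7816; u=lambda q:(np.array(q,float)+.5)/f-.5+[228,216]
b=cast('side',u([(186,340),(408,430),(220,462)]),.07)[:,:2]
print('bezel',b.round(4),'c',b[:2].mean(0).round(4),np.linalg.norm(b-np.roll(b,-1,0),axis=1).round(4))
for z,q in((.0908,[(235,395),(392,372)]),(.1068,[(228,363),(390,342)]),(.1068,[(210,287)])):
    e=cast('side',u(q),z)[:,:2]; print(z,e.round(4),e.mean(0).round(4))
I=eyes.camera('side')
g=cv2.cvtColor(I,cv2.COLOR_RGB2GRAY)
for x in(264,268,278,282): print(x,g[262:288,x].tolist(), 'rows 262+')
```

```text
bezel [[ 0.4357 -0.2739]
 [ 0.5008 -0.333 ]
 [ 0.4326 -0.3292]] c [ 0.4683 -0.3035] [0.0879 0.0684 0.0554]
0.0908 [[ 0.4405 -0.3184]
 [ 0.4968 -0.3227]] [ 0.4687 -0.3206]
0.1068 [[ 0.438  -0.3167]
 [ 0.4951 -0.3222]] [ 0.4665 -0.3194]
0.1068 [[ 0.4414 -0.2824]] [ 0.4414 -0.2824]
264 [110, 109, 109, 123, 190, 216, 215, 213, 214, 179, 143, 141, 159, 241, 237, 236, 235, 240, 247, 126, 73, 97, 253, 255, 255, 244] rows 262+
268 [154, 121, 135, 150, 188, 186, 187, 216, 211, 148, 145, 142, 109, 168, 243, 238, 238, 242, 163, 78, 66, 184, 255, 255, 255, 237] rows 262+
278 [152, 151, 179, 186, 187, 186, 186, 150, 144, 147, 196, 241, 241, 237, 237, 242, 245, 98, 57, 88, 204, 200, 216, 219, 206, 222] rows 262+
282 [150, 183, 182, 182, 177, 180, 176, 152, 145, 170, 243, 240, 238, 235, 241, 248, 140, 71, 92, 242, 255, 255, 255, 255, 255, 255] rows 262+
```

Emit:
{"fn": "play_rows", "kwargs": {"translation": [[0, 0, 0.3], [0, 0, 0.6], [0, -0.05, 0.9], [0, -0.05, 1.05], [0, -0.05, 1.1], [0, -0.05, 1.1], [0, -0.05, 1.1], [0, -0.05, 1.1]], "twist": [0, 0, 0, 0, 0, 0, 0, 0], "jaw": [5, 5, 5, 5, 5, 5, 5, 5]}}

```text
clock: 18.9
eef_pos: [0.4684, -0.3022, 0.1155]
orientation: [-0.0, 0.028, 1.0, -0.001]
ft_force: [-0.4, 0.2, -1.5]
opening: 0.19
```

```bash
python3 chk.py pics/c8.png; python3 go.py .4683 -.3023 .1156 86.7
```

```text
orange seen x 263 267 y 251 268 expected [260.5 246.9] [284.  269.4] foot exp [257.1 256.2] [286.1 278.4] cam [ 0.27 -0.83  0.76]
crop origin 228 219 scale 6.781609195402299
t 18.95 pos [ 0.4683 -0.3022  0.1155] yaw 86.74 tilt 0.08 R [[-0.998, 0.057, -0.0], [0.057, 0.998, -0.001], [0.0, -0.001, -1.0]] 
shift cm [ 0.   -0.01 -0.01] twist 0.001 F [-0.91  0.34 -1.73] M [ 0.059 -0.076  0.054] open 0.193
```

View pics/c8.png

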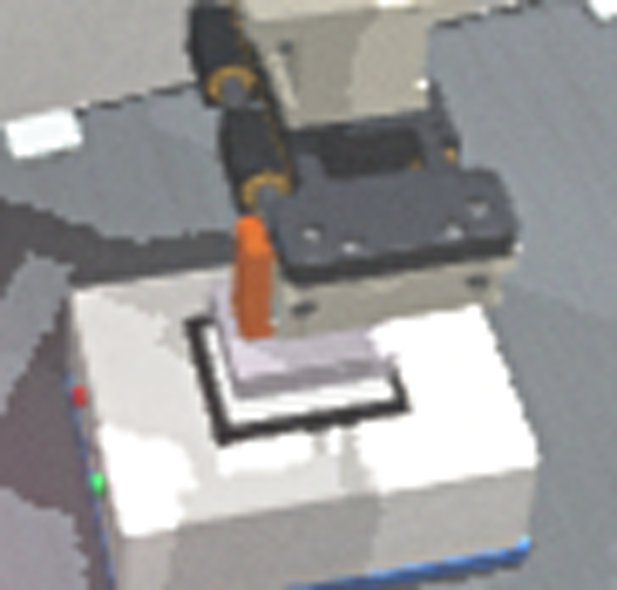

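Run:
```python
from h import *
f=6.7816; K,R,t=cam('side')
def pj(c,yaw,pts):
    a=np.radians(yaw); M=np.array([[np.cos(a),-np.sin(a),0],[np.sin(a),np.cos(a),0],[0,0,1]])
    X=(M@np.array(pts).T).T+c; q=(K@(R@X.T+t[:,None])).T; q=q[:,:2]/q[:,2:]; return ((q-[228,219]+.5)*f-.5).round(0).tolist()
print('foot FLb FRb FLt BLt',pj([.4683,-.3022,.0799],-3.3,[(-.03,-.022,0),(.03,-.022,0),(-.03,-.022,.016),(-.03,.022,.016)]))
print('handle top FL BL, bottom FL',pj([.4683,-.3022,.0799],-3.3,[(-.025,-.009,.064),(-.025,.009,.064),(-.025,-.009,.016)]))
print('bezel FL FR BL',pj([.468,-.302,.07],-3.3,[(-.036,-.028,0),(.036,-.028,0),(-.036,.028,0)]))
```

```text
foot FLb FRb FLt BLt [[228.0, 406.0], [393.0, 378.0], [229.0, 376.0], [201.0, 280.0]]
handle top FL BL, bottom FL [[239.0, 252.0], [227.0, 213.0], [235.0, 345.0]]
bezel FL FR BL [[213.0, 440.0], [411.0, 407.0], [179.0, 317.0]]
```

Run:
```python
from h import *; from workcell import ticket
T0=cv2.imread('pics/top0.png')[:,:,::-1].copy(); T=eyes.camera('top'); S0=cv2.imread('pics/side0.png')[:,:,::-1].copy(); S=eyes.camera('side')
for n,A,B,rs in(('top',T0,T,dict(bin=(85,132,132,172),puckA=(152,138,172,158),jar=(228,95,258,132),amber=(282,90,310,128),puckB=(314,124,332,140),dish=(350,122,386,158),jarblue=(398,220,434,250))),
 ('side',S0,S,dict(bin=(245,118,275,146),jar=(312,165,340,190),amber=(336,185,364,228),puckB=(334,235,354,252),dish=(340,268,378,298),jarblue=(244,330,280,372)))):
    for k,(a,b,c,d) in rs.items():
        h=np.float32(cv2.cvtColor(A[b:d,a:c],7)); g=np.float32(cv2.cvtColor(B[b:d,a:c],7)); print(n,k,np.round(cv2.phaseCorrelate(h,g)[0],2),round(float(np.abs(h-g).mean()),1))
s=ctrl.state(); print(s['clock'],s['eef_pos'],np.abs(s['qvel']).max(),s['ft_force'],s['opening'])
```

```text
top bin [-0.04 -0.01] 1.7
top puckA [ 0.03 -0.06] 1.3
top jar [ 0.04 -0.01] 0.9
top amber [-0.    0.02] 1.4
top puckB [-0.02 -0.03] 1.3
top dish [ 0.03 -0.02] 1.0
top jarblue [17.24  1.39] 23.2
side bin [ 7.68 -9.37] 33.4
side jar [-0.03  0.72] 16.6
side amber [0.06 0.41] 17.7
side puckB [0.06 0.12] 15.7
side dish [-0.06 -0.  ] 11.9
side jarblue [-0.03  0.37] 17.2
19.05 [ 0.4683457  -0.30224095  0.11545582] 0.0018386387345198617 [-0.36154264 -0.06781981 -1.9366994 ] 0.1884221782811154
```

```bash
python3 -c "
from workcell import ticket; print(ticket.close_job())"
```

```text
the job is handed in; nothing more can be done
None
```

The job is done and handed in at about 19 s of the 61 s allowed, with the arm still holding the holder over the inspection window.

- **Grip:** I pinched the handle at 18 mm opening, about 46 mm above the underside. The opening stayed steady to the end.
- **Lapping stroke:** I pressed to about 6 mm (6.2–7.2 N after adding back the holder's weight). I then slid 140 mm from the green to the yellow band at about 25 mm/s. Tool height stayed within 0.2 mm, and the force at each check was far below bottoming.
- **Guard:** The holder's underside was more than 50 mm above the guard's top edge when it crossed.
- **Final pose:** The tool is at (0.4683, -0.3022, 0.1155), which puts the underside about 10 mm above the window. Tilt is under 0.1°, and the holder's long side is within about 1–2° of the window's. The arm is still, and the force reading is the holder's weight alone, so nothing is being touched.

**Checks that disagreed or were limited:**
- The top and side cameras differ by 1–2 mm on where the window centre is, and I took a value between them.
- In the side view, the foot looks up to about 2 mm off in y or height compared with the force and arm readings. Its outline also looks slightly shrunk there. I relied on the arm and force readings.
- All but one of the bystanders are unmoved in the top view. That one is the blue-capped jar, which is hidden in that view; the side view shows it in place. The side view of the small bin also failed to match, though the bin is unmoved in the top view.

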